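Refit the splined bin-latch knob

TASK

The T-grip knob has come off the bin latch on the hall shelf. Put it back on the splined spindle, rocking it under a light push until the teeth mesh and it slides fully home, then turn it clockwise until the latch reaches its stop, and let go. Never load the latch with more than about 40 N, and leave the other things on the shelf where they are.

Things in the scene. Friction and masses are not known exactly. Their poses are not given: they have to be found in the camera images.
- knob_grip (a point): The loose T-grip knob, standing upright, about 0.18 kg: black round hub, 52 mm diameter, 41 mm tall; on it an orange bar 60 mm long, 14 mm wide, 36 mm tall (41 to 77 mm above the underside). This point: on the knob's axis in mid-bar, 62 mm above the underside and 21 mm above the hub's top. x along the bar, z up.
- knob_bore (a point): Centre of the knob's open underside; axes as knob_grip. The round bore is 35 mm deep with six straight inward teeth 24 mm tall from the underside, one every 60 degrees, broad (11.4 mm) and narrow (4.2 mm) by turns, tips 15.2 mm from the axis; a broad one lies under the bar's +x end. So the fit repeats every 120 degrees.
- latch: The bin latch, fixed on the shelf: aluminium plate 120 x 120 x 10 mm, origin under its centre, on the spindle's axis, z up. On it turns a dark round dial, 72 mm diameter, top face 16 mm above the origin, with a steel toothed spindle. Loads on the latch (push, side load and tooth load together) must stay under about 40 N.
- spindle_foot (a point): Foot of the spindle on the dial's face, 16 mm above the shelf; fully home, knob_bore lies here. Six straight teeth, 22 mm tall, 6.8 mm wide, reaching 18.5 mm from the axis, leave broad and narrow gaps (72 and 48 degrees) by turns. They sit at an unknown angle, new each time, that no reading gives: find it by turning the knob (120 degrees covers all) under a push of 5 to 10 N.
- spindle_tip (a point): Top of the spindle, 32 mm above its foot: a smooth 28 mm nose, 10 mm tall, tapered over its last 6 mm, that centres the knob before the teeth meet. Teeth tip on tip, the knob's underside stands 10 mm below this point (22 mm short of home). Meshed, the play is about 1 mm sideways and 3 degrees each way in turn.
- dial (a joint): Angle of the latch's dial in rad, growing clockwise seen from above; starts between 0 and 0.2; hard stops at 0 and 0.9 (latched; above 0.77 counts). Its red mark then meets the plate's red mark. Takes about 0.2 N m, stays where left, and a light push while turning hardly drags it. Forced past the stop, the spindle slips in its clamp at about 0.9 N m: stop turning there.
- bowl: Clear glass bowl, 120 mm wide, 60 mm tall; origin under its centre. Leave alone.
- fob: Green plastic key fob, 50 x 32 x 9 mm; origin under its centre. Leave alone.
- opener: Steel bottle opener, 140 mm long, 6 mm thick, lying flat; origin on its underside, near the middle. Leave alone.
- case: Hard red glasses case, 65 x 165 x 38 mm; origin under its centre. Leave alone.
- tin: Blue tin, 64 mm diameter, 50 mm tall; origin under its centre. Leave alone.
- driver: Screwdriver lying flat; origin on its underside. Leave alone.
Mind the look-alikes: they are no part of the job. Leave any turquoise or yellow look-alike of the part that bears knob_grip alone.

How it is judged:
By the outcome, as a careful person would: the job done as asked, in the order asked, and still so for the second after the job is handed in, with the robot touching nothing.
It also fails if it takes over 72 s, if anything falls off the work surface, if the arm or the gripper's body presses on something with over 40 N, if the wrist force passes 120 N, or if a joint passes its speed limit or range.

ROBOT

A 7-joint arm with a two-finger parallel gripper is mounted at the origin on the work surface. World frame = base frame: x ahead of the robot, y to its left, z up, the work surface at z = 0. Lengths are in mm, angles in rad, forces in N, time in s.
With the tool pointing down it reaches from about 400 to 875 mm from the base axis. Payload 4.4 kg.
Tool frame: the origin (TCP) lies at the very end of the fingers, on their centre line; the grasp point (between the pads) lies 19 mm behind it; z points along the fingers, y is the line along which they close (so a half turn about z gives the same grasp; the last joint's range is limited). The gripper opens to 85 mm and grips with 20 to 120 N. Pads are 22 mm wide; open, the fingers measure 114 mm over their backs; the gripper's body (76 mm by 85 mm) begins 54 mm behind the grasp point. The pads swing forward as they close: fully open they stand 13 mm farther back than shut.
Start: joints at [-1.194, 0.628, 0.038, 1.517, -0.027, 0.996, -0.02], TCP at [278.485, 587.336, 231.313] pointing down, gripper open.
Joint ranges: [-3.06, 3.06], [-0.37, 2.12], [-1.25, 1.32], [0.18, 2.47], [-1.1, 4.24], [0.23, 1.98], [-2.94, 2.94]. Speed limits (rad/s): [2.57, 2.57, 3.14, 3.14, 3.14, 3.14, 3.14].

INTERFACE

Orientations are given as [roll, pitch, yaw] about the fixed x, y, z axes, in that order (R = Rz(yaw) Ry(pitch) Rx(roll)).
In Python, from cell import ctrl gives the robot as it stands.
- The arm moves only by the tool step_arm, never from a script. Its argument "series" is a list that holds one entry, the list of rows, each a list of 7 numbers: the turn, a rotation vector about the tool's x, y, z as a fraction of full scale, then the shift along the tool's x, y, z as a fraction of full scale, then the closure, from 0 (fully open) to 1 (shut). In form: [[[ax, ay, az, tx, ty, tz, gripper], ...]]. A call has 1 to 12 rows; each row shifts and turns the commanded pose from where the row before left it, along the tool's axes as they then stand; what a row does not reach is not made up. Full scale, the value 1, is 150 mm for a shift and 45 degrees for a turn. A row lasts 1/10 s, in which the tool goes at most 50 mm and 8.59 degrees, less where a joint would pass 70% of its speed; a pose out of reach is approached as far as the arm can. A call with a number of a shift or a turn outside -1 to 1 is refused whole. A call with a gripper value outside its range is refused whole. The fingers move at their own pace and stop on an object; the grip force is fixed at half the most. Time passes only in rows, so rows that do not move let the fingers close. It gives the time, the measured TCP pose, the force, the opening and the grip force at its end, in the units of the state.
- ctrl.read_state(): the state, without advancing time (a new reading comes with each control period).
- ctrl.get_image(name): name is "scene" or "top" or "wrist"; returns a dict with "img" (420x560x3 uint8, red, green, blue), "fx", "fy", "cx", "cy" (pixels), "R" (3x3) and "t" (3): a world point X has camera coordinates R X + t. Camera axes: x right, y down, z forward; pixel columns grow to the right and rows downward; lengths in mm; the calibration is good to about 2 mm. The wrist camera is an equidistant fisheye: a pixel r from the principal point sees the ray r / f radians off the axis. A picture is of the moment at which its call begins. There is no depth.
- ctrl.finish_job(): hands the job in; it is judged then, once.
Trained networks look in a picture, given as the dict that the camera call returned (one of the last four; its "shot" number tells which), for a name from the list of things; names that differ only in an ending like _2 or _b are one class to them, and where a whole thing is asked for, a point or a joint stands for the part that bears it (a point fixed in the world has none). Each returns a list of dicts, best first, with "score" (0 to 1); they miss things now and then, are a little off and sometimes report something else, mostly with a low value. They report only what shows in the picture. A call takes as long as a camera call. They do not tell look-alikes from the thing itself.
- ctrl.recognise(picture, thing): "centre" ([column, row] in pixels, amid what is visible of it).
The state is a dict: "clock": time; "qpos": joint angles; "qd": joint speeds; "tau": joint torques, N m; "eef_pos": TCP position; "tool_rot": TCP orientation; "force": force on the tool from outside, world axes, zero at the start; "torque": the same for the moment, N m; "width": finger opening in mm; "gripper_force": force on a finger pad.
Only numpy, scipy, OpenCV 4.12 (cv2) and the standard library are available. Lean on these libraries where they do the work, as an engineer would, in place of code of your own. Each camera call takes 0.05 s, during which the arm holds its last target. There are 200 camera calls.

## Working session

There is one attempt and no reset: what is moved stays moved. The work goes in short steps, Python scripts to look and compute and a tool call to move; the robot and the scene stay as the last step left them, time stands still between calls to the robot, and variables do not carry over. Pictures are saved under pics/ and viewed, at most 10 in all, crops included, and the job is handed in when it is done.

Besides the shell and the picture viewer there is one more tool, called after ">>>" as name([rows], argument=value, ...), one row to a line, values as JSON. step_arm: Moves the arm, as the interface text tells. Shift numbers are shares of 150 mm and turn numbers shares of 45 degrees, none past 1 either way. Its arguments: {"type":"object","properties":{"series":{"type":"array","items":{"type":"array","items":{"type":"array","items":{"type":"number","minimum":-1,"maximum":1}}}}},"required":["series"]}

```bash
mkdir -p pics; cat > h.py <<'E'
import numpy as np, cv2
from cell import ctrl
def ray(p,uv):
    d=np.array([(uv[0]-p["cx"])/p["fx"],(uv[1]-p["cy"])/p["fy"],1.0])
    R=np.array(p["R"]);t=np.array(p["t"]); return -R.T@t, R.T@d
def atz(p,uv,z):
    o,d=ray(p,uv); return o+d*(z-o[2])/d[2]
def proj(p,X):
    c=np.array(p["R"])@np.array(X,float)+np.array(p["t"]); return [p["cx"]+p["fx"]*c[0]/c[2],p["cy"]+p["fy"]*c[1]/c[2]]
def save(p,n): cv2.imwrite("pics/"+n,p["img"][:,:,::-1])
E
python3 - <<'E'
from h import *
s=ctrl.read_state(); print(s)
ps={}
for n in("scene","top"):
    p=ctrl.get_image(n); save(p,n+"1.png")
    print(n,np.round(ray(p,(p["cx"],p["cy"])),3))
    for th,z in(("knob_grip",62),("latch",10),("bowl",30),("fob",5),("opener",3),("case",19),("tin",25),("driver",10),("spindle_tip",48)):
        for r in ctrl.recognise(p,th)[:4]: print(n,th,round(r["score"],2),np.round(r["centre"]),np.round(atz(p,r["centre"],z)))
a=cv2.imread("pics/scene1.png");b=cv2.imread("pics/top1.png")
E
```

```text
{'clock': 0.0, 'qpos': array([-1.19381631,  0.62932674,  0.0384189 ,  1.51838524, -0.02699477,
        0.99632195, -0.01999971]), 'qd': array([ 0.00101643, -0.00041185,  0.00028196, -0.00201526,  0.0005211 ,
        0.00189083,  0.00056035]), 'tau': array([-6.21492363e-04, -5.63388598e+01,  1.22616693e+00, -1.93451107e+01,
        1.09734890e-02,  1.04847454e-02, -3.94516249e-06]), 'eef_pos': array([278.1831214 , 586.75432685, 230.39573596]), 'tool_rot': array([-3.13966872e+00,  1.57924851e-05,  2.69883404e+00]), 'force': array([-0.46836968,  0.32612534, -0.07908909]), 'torque': array([ 0.01882182, -0.02032475,  0.00053424]), 'gripper_force': 0.0, 'width': 85.16257411662934}
scene [[ 1.136698e+03  2.074580e+02  1.150553e+03]
 [-4.920000e-01 -1.990000e-01 -8.470000e-01]]
scene knob_grip 0.96 [356. 261.] [579. 172.  62.]
scene knob_grip 0.93 [327. 290.] [679. 134.  62.]
scene knob_grip 0.83 [389. 229.] [458. 223.  62.]
scene knob_grip 0.75 [390. 277.] [587. 261.  62.]
scene latch 0.93 [257. 213.] [ 516. -126.   10.]
scene bowl 0.73 [250. 294.] [746. -41.  30.]
scene fob 0.62 [226. 143.
[... 403 characters left out ...]
 48.]
top [[ 3.74499e+02 -4.63450e+01  1.12360e+03]
 [ 1.25000e-01  1.50000e-02 -9.92000e-01]]
top knob_grip 0.94 [218. 148.] [665. 117.  62.]
top knob_grip 0.93 [170. 242.] [426. 226.  62.]
top knob_grip 0.69 [197. 191.] [552. 165.  62.]
top knob_grip 0.67 [160. 189.] [557. 257.  62.]
top latch 0.71 [310. 215.] [ 503. -121.   10.]
top bowl 0.92 [277. 116.] [760. -32.  30.]
top fob 0.55 [388. 290.] [ 315. -319.    5.]
top opener 0.73 [356. 130.] [ 736. -242.    3.]
top opener 0.66 [387. 289.] [ 318. -319.    3.]
top opener 0.26 [200. 191.] [563. 170.   3.]
top case 0.97 [167. 120.] [750. 262.  19.]
top tin 0.88 [139. 290.] [305. 310.  25.]
top spindle_tip 0.62 [311. 213.] [ 503. -121.   48.]
```

View pics/top1.png

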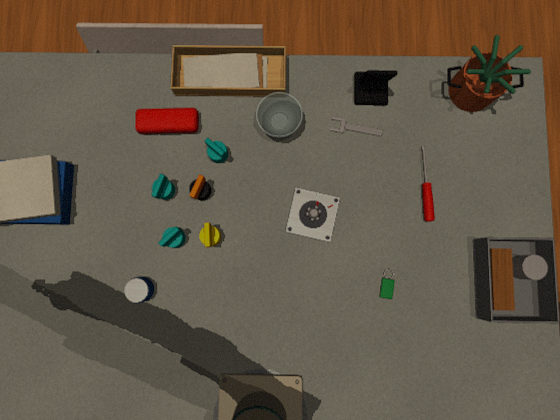

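View pics/scene1.png

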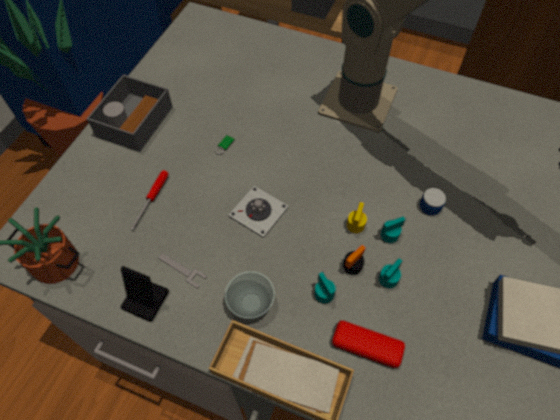

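The orange/black knob is the real one, at top (200,188) and scene (354,260), with teal and yellow look-alikes around it. The latch is at top (313,213) and scene (258,209). I'll fit the bar and plate models in both views.

```bash
cat >> h.py <<'E'
from scipy.optimize import minimize
def fproj(p,X):  # fisheye
    c=np.array(p["R"])@np.array(X,float)+np.array(p["t"]); th=np.arctan2(np.hypot(c[0],c[1]),c[2]); k=th/max(np.hypot(c[0],c[1]),1e-9)
    return [p["cx"]+p["fx"]*c[0]*k,p["cy"]+p["fy"]*c[1]*k]
def box(L,W,z0,z1): return np.array([[a*L/2,b*W/2,z] for a in(-1,1) for b in(-1,1) for z in(z0,z1)])
def sil(p,pts,q,K=4,pr=proj):
    x,y,a=q;c,s=np.cos(a),np.sin(a)
    P=np.array([pr(p,[x+c*u-s*v,y+s*u+c*v,w]) for u,v,w in pts])
    m=np.zeros((420*K,560*K),np.uint8); h=cv2.convexHull(((P+.5)*K-.5).astype(np.float32))
    cv2.fillConvexPoly(m,np.round(h*16).astype(np.int32),255,shift=4); return cv2.resize(m,(560,420),interpolation=cv2.INTER_AREA)/255.
def fit(views,pts,q0,pr=proj,sc=(4,4,.1)):
    def cost(v):
        q=np.array(q0)+v*np.array(sc)
        return sum(((sil(p,pts,q,pr=pr)-m)**2).sum()/m.sum() for p,m in views)
    best=min((minimize(cost,[i,j,k],method="Nelder-Mead",options=dict(xatol=.01,fatol=1e-4,initial_simplex=np.array([[i,j,k],[i+1.5,j,k],[i,j+1.5,k],[i,j,k+1.5]]))) for i,j,k in[(0,0,0),(1,1,-1)]),key=lambda r:r.fun)
    return np.round(np.array(q0)+best.x*np.array(sc),3),round(best.fun,3)
def omask(p,c,r=40):
    h=cv2.cvtColor(p["img"],cv2.COLOR_RGB2HSV).astype(int); m=((h[...,0]>4)&(h[...,0]<19)&(h[...,1]>150)&(h[...,2]>70)).astype(float)
    k=np.zeros_like(m);cv2.circle(k,tuple(int(v) for v in c),r,1,-1); return m*k
def wmask(p,c,r=45):
    h=cv2.cvtColor(p["img"],cv2.COLOR_RGB2HSV).astype(int); m=((h[...,2]>140)).astype(np.uint8)
    k=np.zeros_like(m);cv2.circle(k,tuple(int(v) for v in c),r,1,-1); m=m*k
    cs,_=cv2.findContours(m,cv2.RETR_EXTERNAL,cv2.CHAIN_APPROX_NONE); o=np.zeros(m.shape,np.uint8)
    cv2.drawContours(o,[max(cs,key=cv2.contourArea)],-1,1,-1); return o.astype(float)
E
python3 - <<'E'
from h import *
s=ctrl.get_image("scene");t=ctrl.get_image("top")
vo=[(s,omask(s,(354,260),18)),(t,omask(t,(200,188),16))]
vw=[(s,wmask(s,(258,209))),(t,wmask(t,(313,214)))]
for v in vo+vw: print(v[1].sum())
B=box(60,14,41,77);P=box(120,120,0,10)
print(sil(t,P,(508,-122,0.1)).sum())
for v in(vo,vo[:1],vo[1:]): print("knob",fit(v,B,(557,165,-.5)))
for v in(vw,vw[:1],vw[1:]): print("latch",fit(v,P,(508,-124,-.1)))
E
```

```text
182.0
149.0
1369.0
1939.0
2167.070588235294
knob (array([ 5.64081e+02,  1.65715e+02, -3.75000e-01]), np.float64(0.748))
knob (array([ 5.61518e+02,  1.65274e+02, -3.55000e-01]), np.float64(0.232))
knob (array([ 5.66139e+02,  1.66674e+02, -4.15000e-01]), np.float64(0.472))
latch (array([ 5.04639e+02, -1.26379e+02, -2.27000e-01]), np.float64(0.344))
latch (array([ 5.01306e+02, -1.27104e+02, -2.44000e-01]), np.float64(0.237))
latch (array([ 5.04714e+02, -1.26290e+02, -2.10000e-01]), np.float64(0.101))
```

```bash
cat >> h.py <<'E'
from scipy.spatial.transform import Rotation as Ro
def delta(x,y,z,yaw=None):
    s=ctrl.read_state();R=Ro.from_euler("xyz",s["tool_rot"]);d=np.array([x,y,z])-s["eef_pos"]
    print("pos",np.round(s["eef_pos"],1),"rpy",np.round(s["tool_rot"],4),"t",round(s["clock"],2),"w",round(s["width"],1))
    print("shift units",np.round(R.inv().apply(d)/150,4),"rows",np.linalg.norm(d)/50)
    if yaw is not None: print("rotvec units",np.round((R.inv()*Ro.from_euler("xyz",[np.pi,0,yaw])).as_rotvec()/(np.pi/4),4))
E
python3 - <<'E'
from h import *
delta(563,166,190,2.767)
p=ctrl.get_image("wrist");R=np.array(p["R"]);o=-R.T@np.array(p["t"]);s=ctrl.read_state();T=Ro.from_euler("xyz",s["tool_rot"])
print(T.inv().apply(o-s["eef_pos"]),T.inv().apply(R[2]),p["fx"],p["cx"],p["cy"])
E
```

```text
pos [278.5 587.3 231.3] rpy [ 3.1416 -0.      2.6988] t 1.1 w 85.3
shift units [-2.9173 -1.7252  0.2754] rows 10.201302566755485
rotvec units [ 0.     -0.     -0.0869]
[  69.53946095    0.90159061 -142.1961906 ] [-2.71924601e-01  7.87780780e-04  9.62318238e-01] 325.19226210127806 279.87322250672605 208.60586314239558
```

>>> step_arm([
  [[0, 0, 0, -0.243, -0.144, 0.023, 0], [0, 0, 0, -0.243, -0.144, 0.023, 0], [0, 0, 0, -0.243, -0.144, 0.023, 0], [0, 0, 0, -0.243, -0.144, 0.023, 0], [0, 0, 0, -0.243, -0.144, 0.023, 0], [0, 0, 0, -0.243, -0.144, 0.023, 0], [0, 0, 0, -0.243, -0.144, 0.023, 0], [0, 0, 0, -0.243, -0.144, 0.023, 0], [0, 0, 0, -0.243, -0.144, 0.023, 0], [0, 0, 0, -0.243, -0.144, 0.023, 0], [0, 0, 0, -0.243, -0.144, 0.023, 0], [0, 0, -0.087, -0.243, -0.144, 0.023, 0]],
])

```text
clock: 2.35
eef_pos: [563.5, 164.3, 189.9]
tool_rot: [3.141, 0.0, 2.769]
force: [-0.2, 0.8, -0.7]
width: 85.7
gripper_force: 0.0
```

```bash
python3 - <<'E'
from h import *
p=ctrl.get_image("wrist");save(p,"w1.png")
c=fproj(p,(563,166,77));print(c)
m=omask(p,c,90);print(m.sum()); B=box(60,14,41,77)
print(fit([(p,m)],B,(563,166,-.375),pr=fproj))
delta(563,166,190,2.767)
E
```

```text
[np.float64(280.145895046192), np.float64(204.10418164903405)]
1244.0
(array([ 5.66455e+02,  1.66706e+02, -3.73000e-01]), np.float64(0.126))
pos [568.3 154.5 189.5] rpy [-3.1371  0.0063  2.7619] t 2.4 w 85.2
shift units [ 0.0611  0.0582 -0.0037] rows 0.25344559114190096
rotvec units [-0.0057  0.008  -0.0065]
```

View pics/w1.png

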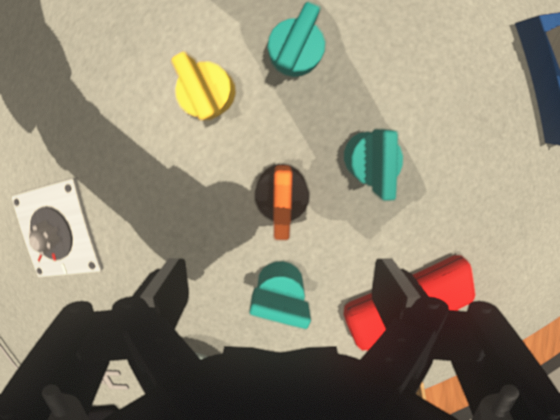

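The orange knob is at about (282,195) in the wrist view. Teal knobs stand to its right and below it, so I'll half-close the fingers before descending.

>>> step_arm([
  [[0, 0, 0, 0, 0, 0, 0.45], [0, 0, 0, 0, 0, 0, 0.45], [0, 0, 0, 0, 0, 0, 0.45], [0, 0, 0, 0, 0, 0, 0.45], [0, 0, 0, 0, 0, 0, 0.45]],
])

```text
clock: 2.9
eef_pos: [562.2, 166.9, 190.1]
tool_rot: [3.141, -0.0, 2.769]
force: [-0.5, -0.0, 0.4]
width: 47.0
gripper_force: 0.0
```

```bash
python3 - <<'E'
from h import *
B=box(60,14,41,77)
for i in range(2):
    p=ctrl.get_image("wrist")
    c=fproj(p,(566,166,77))
    m=omask(p,c,80)
    q=fit([(p,m)],B,(566,166,-.375),pr=fproj);print(q)
q=q[0]
delta(q[0],q[1],47,np.pi+q[2])
E
```

```text
(array([ 5.64487e+02,  1.67579e+02, -3.98000e-01]), np.float64(0.1))
(array([ 5.64617e+02,  1.67372e+02, -4.03000e-01]), np.float64(0.1))
pos [562.3 166.5 190. ] rpy [ 3.1414 -0.      2.7683] t 3.0 w 46.8
shift units [-0.0119  0.0111  0.9533] rows 2.8604498456714396
rotvec units [ 0.0002 -0.      0.0379]
```

>>> step_arm([
  [[0, 0, 0.035, -0.012, 0.011, 0, 0.45], [0, 0, 0, 0, 0, 0.25, 0.45], [0, 0, 0, 0, 0, 0.25, 0.45], [0, 0, 0, 0, 0, 0.2, 0.45], [0, 0, 0, 0, 0, 0.15, 0.45], [0, 0, 0, 0, 0, 0.1, 0.45], [0, 0, 0, 0, 0, 0, 0.45]],
])

```text
clock: 3.7
eef_pos: [563.7, 166.3, 45.5]
tool_rot: [-3.139, -0.003, 2.739]
force: [-0.4, -1.0, 0.9]
width: 46.9
gripper_force: 0.0
```

>>> step_arm([
  [[0, 0, 0, 0, 0, 0, 0.7], [0, 0, 0, 0, 0, 0, 0.9], [0, 0, 0, 0, 0, 0, 1], [0, 0, 0, 0, 0, 0, 1], [0, 0, 0, 0, 0, 0, 1], [0, 0, 0, 0, 0, 0, 1]],
])

```text
clock: 4.3
eef_pos: [565.9, 166.7, 48.7]
tool_rot: [3.14, 0.002, 2.739]
force: [-1.0, -0.8, 6.4]
width: 12.9
gripper_force: 61.8
```

>>> step_arm([
  [[0, 0, 0, 0, 0, -0.1, 1], [0, 0, 0, 0, 0, -0.2, 1], [0, 0, 0, 0, 0, -0.25, 1], [0, 0, 0, 0, 0, -0.25, 1], [0, 0, 0, 0, 0, -0.1, 1], [0, 0, 0, 0, 0, 0, 1], [0, 0, 0, 0, 0, 0, 1]],
])

```text
clock: 5.0
eef_pos: [564.3, 166.5, 182.4]
tool_rot: [-3.141, -0.001, 2.74]
force: [-0.3, -0.3, -2.0]
width: 12.9
gripper_force: 60.6
```

```bash
python3 - <<'E'
from h import *
delta(595,-165,190)
p=ctrl.get_image("wrist");save(p,"w2.png")
s=ctrl.read_state();print(s["force"],s["torque"],s["width"])
E
```

```text
pos [564.3 166.5 182.4] rpy [-3.1413e+00 -5.0000e-04  2.7397e+00] t 5.0 w 12.9
shift units [-1.0527 -1.9539 -0.0509] rows 6.66002404144679
[-0.16817327 -0.35002568 -1.30238535] [-0.00105826  0.04340434  0.00147739] 13.203999180709586
```

View pics/w2.png

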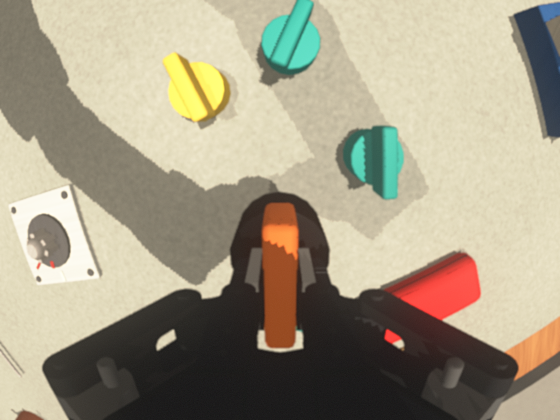

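>>> step_arm([
  [[0, 0, 0, -0.06, -0.1, -0.01, 1], [0, 0, 0, -0.11, -0.21, -0.01, 1], [0, 0, 0, -0.12, -0.23, -0.01, 1], [0, 0, 0, -0.12, -0.23, -0.01, 1], [0, 0, 0, -0.12, -0.23, -0.01, 1], [0, 0, 0, -0.12, -0.23, 0, 1], [0, 0, 0, -0.12, -0.23, 0, 1], [0, 0, 0, -0.12, -0.22, 0, 1], [0, 0, 0, -0.11, -0.16, 0, 1], [0, 0, 0, -0.06, -0.1, 0, 1], [0, 0, 0, 0, 0, 0, 1], [0, 0, 0, 0, 0, 0, 1]],
])

```text
clock: 6.25
eef_pos: [596.7, -162.5, 189.1]
tool_rot: [3.141, -0.002, 2.74]
force: [-0.6, 0.3, -2.0]
width: 13.0
gripper_force: 60.4
```

```bash
python3 - <<'E'
from h import *
p=ctrl.get_image("wrist");save(p,"w3.png")
s=ctrl.read_state();x,y,z=s["eef_pos"];yaw=s["tool_rot"][2];print(s["eef_pos"],yaw,s["force"],s["torque"])
# held bar
h=cv2.cvtColor(p["img"],cv2.COLOR_RGB2HSV).astype(int)
m=((h[...,0]>3)&(h[...,0]<19)&(h[...,1]>140)&(h[...,2]>50)).astype(float)
c=fproj(p,(x,y,z+30));k=np.zeros_like(m);cv2.circle(k,(int(c[0]),int(c[1])),80,1,-1);m*=k
for off in(45,47,49):
    q,f=fit([(p,m)],box(60,14,z-off+41,z-off+77),(x,y,yaw-np.pi),pr=fproj)
    d=np.array([q[0]-x,q[1]-y]);print("held",off,f,"tool dx dy",d@[np.cos(yaw),np.sin(yaw)],d@[np.sin(yaw),-np.cos(yaw)],q[2]-yaw+np.pi)
c=fproj(p,(503,-126,10));print(c)
P=box(120,120,0,10)
w=wmask(p,c,110);print(w.sum(),sil(p,P,(503,-126,-.22),pr=fproj).sum())
print(fit([(p,w)],P,(503,-126,-.22),pr=fproj))
E
```

```text
[ 597.00452915 -161.38177341  189.3110976 ] 2.7414763160771614 [ 0.0886513   0.53720788 -1.77445568] [ 0.01025077  0.04212064 -0.0616151 ]
held 45 0.23 tool dx dy -4.464108438496886 -0.18495075233582825 0.00011633751263184777
held 47 0.203 tool dx dy -5.6601278490820714 -0.17096613566586338 -0.002883662487368266
held 49 0.18 tool dx dy -6.252946432871299 -0.17865552537766094 0.0011163375126317376
[np.float64(275.36311676267684), np.float64(88.16247168559615)]
34023.0 14283.039215686274
(array([ 5.21444e+02, -1.30399e+02, -2.49000e-01]), np.float64(0.576))
```

View pics/w3.png

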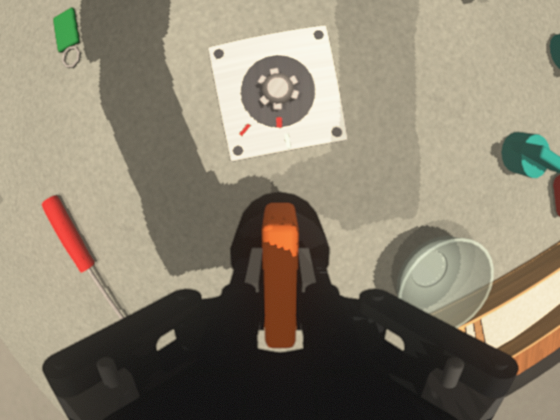

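The plate is centred at about (277,92), with the spindle nose at (277,87) and its teeth visible. The knob is held straight. I'll refine both estimates.

```bash
python3 - <<'E'
from h import *
p=ctrl.get_image("wrist")
s=ctrl.read_state();x,y,z=s["eef_pos"];yaw=s["tool_rot"][2];print(s["eef_pos"],yaw)
h=cv2.cvtColor(p["img"],cv2.COLOR_RGB2HSV).astype(int)
m=((h[...,0]>3)&(h[...,0]<19)&(h[...,1]>140)&(h[...,2]>50)).astype(float)
k=np.zeros_like(m);k[195:360,250:310]=1;m*=k
r=np.where(m.sum(1)>10)[0];print("rows",r.min(),r.max())
for r0 in (210,250,300,330): print(r0,np.where(m[r0])[0][[0,-1]])
T=lambda a,b,dz:fproj(p,(x+a*np.cos(yaw)+b*np.sin(yaw),y+a*np.sin(yaw)-b*np.cos(yaw),z+dz))
for off in(45,48,51):
  for dx in(-6,-3,0): print(off,dx,"frontbottom",np.round(T(dx+30,7,41-off),1),"fronttop",np.round(T(dx+30,7,77-off),1),"backtop",np.round(T(dx-30,7,77-off),1))
g=p["img"].astype(int);w=((g.min(2)>185)&(h[...,1]<30)).astype(np.uint8);k=np.zeros_like(w);k[15:172,190:365]=1;w*=k
cs,_=cv2.findContours(w,0,1);H=cv2.convexHull(max(cs,key=cv2.contourArea));o=np.zeros_like(w);cv2.fillConvexPoly(o,H,1)
print("plate",o.sum());P=box(120,120,0,10);print(fit([(p,o.astype(float))],P,(503,-126,-.22),pr=fproj))
cv2.imwrite("pics/crop.png",cv2.resize(p["img"][20:170,200:360,::-1],None,fx=5*.99,fy=4*.99,interpolation=cv2.INTER_CUBIC)[:600] if 0 else cv2.resize(p["img"][50:130,230:330,::-1],None,fx=7,fy=7,interpolation=cv2.INTER_CUBIC))
E
```

```text
[ 597.22228223 -160.99952287  189.51339091] 2.7423437593285023
rows 202 346
210 [264 295]
250 [263 297]
300 [264 296]
330 [266 294]
45 -6 frontbottom [293.5 217.4] fronttop [297.7 246.5] backtop [294.5 367.7]
45 -3 frontbottom [293.6 211.2] fronttop [297.8 238.8] backtop [294.6 363. ]
45 0 frontbottom [293.7 205.1] fronttop [297.9 231. ] backtop [294.8 358.1]
48 -6 frontbottom [293.3 215.5] fronttop [297.2 243.4] backtop [294.2 363.3]
48 -3 frontbottom [293.3 209.5] fronttop [297.4 235.9] backtop [294.4 358.6]
48 0 frontbottom [293.4 203.4] fronttop [297.5 228.3] backtop [294.5 353.8]
51 -6 frontbottom [293.  213.7] fronttop [296.8 240.5] backtop [294.  359.1]
51 -3 frontbottom [293.1 207.8] fronttop [296.9 233.2] backtop [294.1 354.4]
51 0 frontbottom [293.1 201.8] fronttop [297.1 225.7] backtop [294.3 349.6]
plate 13785
(array([ 5.05223e+02, -1.24401e+02, -2.11000e-01]), np.float64(0.03))
```

View pics/crop.png

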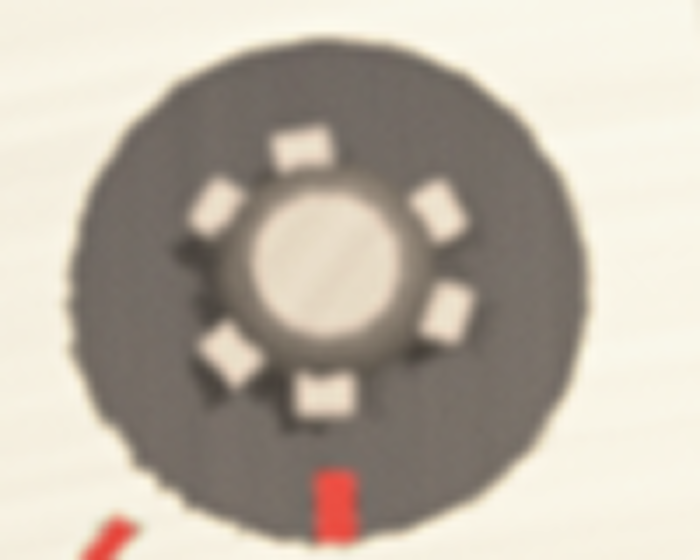

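```bash
python3 - <<'E'
from h import *
p=ctrl.get_image("wrist");R=np.array(p["R"]);t=np.array(p["t"]);o=-R.T@t
def fz(uv,z):
    a=np.array([(uv[0]-p["cx"])/p["fx"],(uv[1]-p["cy"])/p["fy"]]);th=np.hypot(*a);d=R.T@np.r_[a/th*np.sin(th),np.cos(th)]
    return (o+d*(z-o[2])/d[2])[:2]
cr=lambda c:(230+(c[0]+.5)/7-.5,50+(c[1]+.5)/7-.5)
print("nose top",fz(cr((326,265)),48),"dial",fz(cr((330,290)),16))
T=np.array([fz(cr(c),38) for c in[(303,150),(440,210),(447,314),(325,395),(232,355),(216,207)]])
A=np.c_[2*T,np.ones(6)];s=np.linalg.lstsq(A,(T**2).sum(1),rcond=None)[0];c=s[:2];print("teeth circle",c,np.sqrt(s[2]+c@c))
a=np.sort(np.degrees(np.arctan2(*(T-c).T[::-1])));print(a,np.diff(np.r_[a,a[0]+360]))
n=len(a);g=np.diff(np.r_[a,a[0]+360]);print("broad centres",[a[i]+g[i]/2 for i in range(6) if g[i]>60],"narrow",[a[i]+g[i]/2 for i in range(6) if g[i]<60])
st=ctrl.read_state();print(np.degrees(st["tool_rot"]),st["qpos"])
m=fz(cr((337,500)),16)-c; pm=fz(cr((100,545)),10)-c;print("marks",np.degrees(np.arctan2(m[1],m[0])),np.degrees(np.arctan2(pm[1],pm[0])))
E
```

```text
nose top [ 506.73602052 -124.84514965] dial [ 507.13633313 -124.73881159]
teeth circle [ 506.46414875 -124.69865551] 16.253313746746187
[-143.71208552  -70.74176726  -23.79804866   46.80824188   96.06123579
  167.9871902 ] [72.97031827 46.94371859 70.60629054 49.25299391 71.9259544  48.30072428]
broad centres [np.float64(-107.22692639069625), np.float64(11.50509660836552), np.float64(132.0242129949783)] narrow [np.float64(-47.269907960752704), np.float64(71.434738837085), np.float64(192.13755233631528)]
[ 1.79935930e+02 -6.86112756e-02  1.57137607e+02] [ 2.19659226e-01  6.28090421e-01 -1.50472183e-03  1.65247191e+00
 -5.67658049e-04  8.62008127e-01  1.39058258e+00]
marks -20.65582228206583 -64.74634551208956
```

The teeth are visible in this view. The broad gaps sit at 12.1° mod 120 and the axis is at (506.5, -124.7). I'll turn the knob to yaw 132.1° first. The other end of the bar would be 60° away.

>>> step_arm([
  [[0, 0, 0.139, 0, 0, 0, 1], [0, 0, 0.139, 0, 0, 0, 1], [0, 0, 0.139, 0, 0, 0, 1], [0, 0, 0.139, 0, 0, 0, 1], [0, 0, 0, 0, 0, 0, 1], [0, 0, 0, 0, 0, 0, 1]],
])

```text
clock: 7.0
eef_pos: [597.5, -162.1, 189.9]
tool_rot: [3.141, -0.0, 2.307]
force: [0.7, -0.7, -1.5]
width: 12.6
gripper_force: 60.5
```

```bash
python3 - <<'E'
from h import *
delta(506.5,-124.7,125,np.radians(132.1))
E
```

```text
pos [ 597.5 -162.1  189.9] rpy [ 3.1415e+00 -4.0000e-04  2.3074e+00] t 7.0 w 12.6
shift units [ 0.592  -0.2819  0.433 ] rows 2.3573189668955288
rotvec units [ 0.0002 -0.0005  0.0023]
```

>>> step_arm([
  [[0, 0, 0, 0.09, -0.04, 0.05, 1], [0, 0, 0, 0.15, -0.072, 0.1, 1], [0, 0, 0, 0.15, -0.07, 0.1, 1], [0, 0, 0, 0.13, -0.06, 0.1, 1], [0, 0, 0, 0.072, -0.04, 0.083, 1], [0, 0, 0, 0, 0, 0, 1], [0, 0, 0, 0, 0, 0, 1], [0, 0, 0, 0, 0, 0, 1]],
])

```text
clock: 7.8
eef_pos: [508.5, -126.1, 125.8]
tool_rot: [3.14, 0.003, 2.304]
force: [0.3, 0.7, -1.2]
width: 13.0
gripper_force: 60.4
```

```bash
python3 - <<'E'
from h import *
delta(506.5,-124.7,100,np.radians(132.1))
s=ctrl.read_state();print(s["force"],s["torque"])
p=ctrl.get_image("scene");save(p,"s2.png");c=proj(p,(506,-125,50));print(c)
u,v=int(c[0]),int(c[1]);cv2.imwrite("pics/s2c.png",cv2.resize(p["img"][v-60:v+40,u-65:u+65,::-1],None,fx=6,fy=6,interpolation=cv2.INTER_CUBIC))
E
```

```text
pos [ 508.5 -126.1  125.8] rpy [3.1397e+00 2.5000e-03 2.3036e+00] t 7.8 w 13.0
shift units [ 0.0165 -0.004   0.1721] rows 0.5186726839558766
rotvec units [ 0.0023  0.0032 -0.0025]
[ 0.3276196   0.73276764 -1.18205897] [-0.05244389 -0.0252479  -0.00486454]
[np.float64(257.9775162310224), np.float64(202.1310447234516)]
```

View pics/s2c.png

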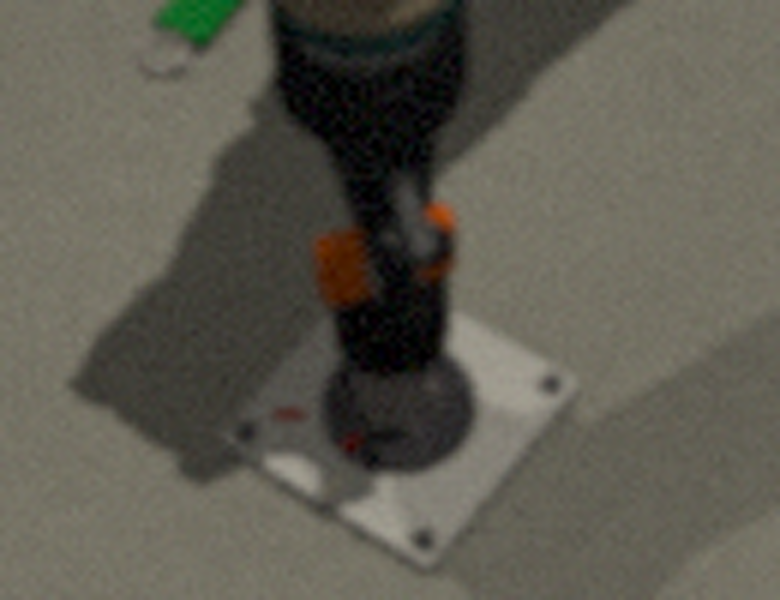

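>>> step_arm([
  [[0, 0, 0, 0.012, -0.003, 0.05, 1], [0, 0, 0, 0, 0, 0.06, 1], [0, 0, 0, 0, 0, 0.04, 1], [0, 0, 0, 0, 0, 0.02, 1], [0, 0, 0, 0, 0, 0, 1], [0, 0, 0, 0, 0, 0, 1]],
])

```text
clock: 8.45
eef_pos: [505.1, -124.7, 99.3]
tool_rot: [-3.142, -0.0, 2.303]
force: [0.1, -0.0, -1.7]
width: 13.0
gripper_force: 60.5
```

```bash
python3 - <<'E'
from h import *
delta(506.5,-124.7,100,np.radians(132.1))
s=ctrl.read_state();print(s["force"],s["torque"])
E
```

```text
pos [ 505.1 -124.7   99.3] rpy [-3.1415e+00 -1.0000e-04  2.3029e+00] t 8.45 w 13.0
shift units [-0.0064  0.007  -0.0044] rows 0.031244826040561394
rotvec units [-0.0001 -0.0001 -0.0034]
[ 0.12255967 -0.02035671 -1.69311844] [ 0.04572798 -0.06840461  0.02560754]
```

>>> step_arm([
  [[0, 0, 0, -0.006, 0.007, 0.01, 1], [0, 0, 0, 0, 0, 0.012, 1], [0, 0, 0, 0, 0, 0.012, 1], [0, 0, 0, 0, 0, 0.012, 1], [0, 0, 0, 0, 0, 0, 1], [0, 0, 0, 0, 0, 0, 1]],
])

```text
clock: 9.05
eef_pos: [506.3, -124.6, 92.5]
tool_rot: [-3.141, -0.0, 2.303]
force: [-0.2, 0.5, -2.6]
width: 13.2
gripper_force: 60.5
```

>>> step_arm([
  [[0, 0, 0, 0, 0, 0.012, 1], [0, 0, 0, 0, 0, 0.012, 1], [0, 0, 0, 0, 0, 0.012, 1], [0, 0, 0, 0, 0, 0, 1]],
])

```text
clock: 9.45
eef_pos: [506.5, -124.9, 86.9]
tool_rot: [-3.142, 0.0, 2.303]
force: [0.2, -1.5, -1.6]
width: 12.7
gripper_force: 60.5
```

>>> step_arm([
  [[0, 0, 0, 0, 0, 0.008, 1], [0, 0, 0, 0, 0, 0.008, 1], [0, 0, 0, 0, 0, 0, 1]],
])

```text
clock: 9.75
eef_pos: [506.7, -124.9, 86.2]
tool_rot: [3.141, 0.001, 2.303]
force: [-1.6, -0.3, 12.6]
width: 13.1
gripper_force: 62.8
```

>>> step_arm([
  [[0, 0, 0, 0, 0, 0.008, 1], [0, 0, 0, 0, 0, 0.008, 1], [0, 0, 0, 0, 0, 0, 1]],
])

```text
clock: 10.05
eef_pos: [507.0, -125.0, 85.6]
tool_rot: [3.14, 0.002, 2.302]
force: [-6.9, 1.3, 30.5]
width: 13.2
gripper_force: 65.4
```

Teeth are tip on tip at TCP 86. I'll ease off to a light push and rock.

>>> step_arm([
  [[0, 0, 0, 0, 0, -0.016, 1], [0, 0, 0.05, 0, 0, 0, 1], [0, 0, 0.05, 0, 0, 0, 1], [0, 0, 0, 0, 0, 0, 1]],
])

```text
clock: 10.45
eef_pos: [507.3, -125.1, 86.2]
tool_rot: [3.14, 0.002, 2.222]
force: [-1.9, -0.2, 13.0]
width: 12.8
gripper_force: 62.8
```

>>> step_arm([
  [[0, 0, -0.05, 0, 0, 0, 1], [0, 0, -0.05, 0, 0, 0, 1], [0, 0, -0.05, 0, 0, 0, 1], [0, 0, -0.05, 0, 0, 0, 1], [0, 0, -0.03, 0, 0, 0, 1], [0, 0, 0, 0, 0, 0, 1]],
])

```text
clock: 11.05
eef_pos: [507.4, -125.0, 86.2]
tool_rot: [3.14, 0.002, 2.404]
force: [-2.1, -0.6, 13.9]
width: 13.4
gripper_force: 62.8
```

>>> step_arm([
  [[0, 0, -0.1, 0, 0, -0.004, 1], [0, 0, -0.16, 0, 0, 0, 1], [0, 0, -0.16, 0, 0, 0, 1], [0, 0, -0.16, 0, 0, 0, 1], [0, 0, -0.16, 0, 0, 0, 1], [0, 0, -0.16, 0, 0, 0, 1], [0, 0, -0.12, 0, 0, 0, 1], [0, 0, -0.06, 0, 0, 0, 1], [0, 0, -0.06, 0, 0, 0, 1], [0, 0, 0, 0, 0, 0, 1]],
])

```text
clock: 12.05
eef_pos: [506.5, -124.7, 85.7]
tool_rot: [3.142, 0.0, -2.983]
force: [-0.5, -0.7, 5.6]
width: 13.1
gripper_force: 61.4
```

>>> step_arm([
  [[0, 0, -0.04, 0, 0, 0.003, 1], [0, 0, -0.03, 0, 0, 0.003, 1], [0, 0, 0, 0, 0, 0, 1]],
])

```text
clock: 12.35
eef_pos: [506.5, -124.8, 84.1]
tool_rot: [-3.142, -0.0, -2.927]
force: [0.2, -1.7, -2.1]
width: 13.0
gripper_force: 60.5
```

>>> step_arm([
  [[0, 0, 0, 0, 0, 0.008, 1], [0, 0, 0, 0, 0, 0.008, 1], [0, 0, 0, 0, 0, 0, 1]],
])

```text
clock: 12.65
eef_pos: [506.5, -124.8, 81.8]
tool_rot: [-3.141, 0.0, -2.928]
force: [1.0, -2.9, -1.8]
width: 13.1
gripper_force: 60.6
```

Meshed at yaw -2.93, as predicted. Now I'll slide it down to home, at about TCP z 64.

>>> step_arm([
  [[0, 0, 0, 0, 0, 0.015, 1], [0, 0, 0, 0, 0, 0.015, 1], [0, 0, 0, 0, 0, 0.015, 1], [0, 0, 0, 0, 0, 0.015, 1], [0, 0, 0, 0, 0, 0, 1]],
])

```text
clock: 13.15
eef_pos: [506.5, -124.9, 72.7]
tool_rot: [-3.141, 0.0, -2.928]
force: [1.1, -3.9, -2.0]
width: 12.8
gripper_force: 60.6
```

>>> step_arm([
  [[0, 0, 0, 0, 0, 0.013, 1], [0, 0, 0, 0, 0, 0.013, 1], [0, 0, 0, 0, 0, 0.01, 1], [0, 0, 0, 0, 0, 0, 1]],
])

```text
clock: 13.55
eef_pos: [506.5, -124.9, 67.5]
tool_rot: [-3.141, 0.0, -2.928]
force: [1.6, -4.9, -1.2]
width: 13.2
gripper_force: 60.8
```

>>> step_arm([
  [[0, 0, 0, 0, -0.003, 0.008, 1], [0, 0, 0, 0, 0, 0.008, 1], [0, 0, 0, 0, 0, 0, 1]],
])

```text
clock: 13.85
eef_pos: [506.6, -124.9, 65.1]
tool_rot: [3.141, 0.0, -2.928]
force: [1.1, -4.3, -0.1]
width: 13.0
gripper_force: 60.9
```

>>> step_arm([
  [[0, 0, 0, 0, 0, 0.007, 1], [0, 0, 0, 0, 0, 0.007, 1], [0, 0, 0, 0, 0, 0, 1]],
])

```text
clock: 14.15
eef_pos: [506.7, -125.1, 64.5]
tool_rot: [-3.141, 0.001, -2.928]
force: [-1.5, -3.9, 14.2]
width: 12.9
gripper_force: 62.9
```

Home: 22 mm below tip-on-tip, with a clear bottom contact. I'll ease the push and turn clockwise; about 44° remains by the red marks, plus play.

>>> step_arm([
  [[0, 0, 0, 0, -0.002, -0.006, 1], [0, 0, 0.07, 0, 0, 0, 1], [0, 0, 0.1, 0, 0, 0, 1], [0, 0, 0.1, 0, 0, 0, 1], [0, 0, 0.1, 0, 0, 0, 1], [0, 0, 0.1, 0, 0, 0, 1], [0, 0, 0.1, 0, 0, 0, 1], [0, 0, 0.1, 0, 0, 0, 1], [0, 0, 0.07, 0, 0, 0, 1], [0, 0, 0.04, 0, 0, 0, 1], [0, 0, 0, 0, 0, 0, 1], [0, 0, 0, 0, 0, 0, 1]],
])

```text
clock: 15.35
eef_pos: [506.9, -125.9, 64.6]
tool_rot: [-3.141, 0.001, 2.742]
force: [0.6, -5.4, 7.1]
width: 13.0
gripper_force: 61.8
```

```bash
cat > r.py <<'E'
from h import *
delta(506.5,-124.7,64)
s=ctrl.read_state();print(np.round(s["force"],1),np.round(s["torque"],3),np.degrees(s["tool_rot"][2]))
E
python3 r.py
```

```text
pos [ 506.9 -125.9   64.6] rpy [-3.1413e+00  1.4000e-03  2.7424e+00] t 15.35 w 13.0
shift units [0.0057 0.0062 0.0043] rows 0.028204942739857016
[ 0.6 -5.4  7.1] [-1.123  0.009  0.132] 157.12980997251245
```

>>> step_arm([
  [[0, 0, 0.05, 0, 0, 0, 1], [0, 0, 0.04, 0, 0, 0, 1], [0, 0, 0.03, 0, 0, 0, 1], [0, 0, 0, 0, 0, 0, 1]],
])

```text
clock: 15.75
eef_pos: [506.9, -125.9, 64.6]
tool_rot: [-3.141, 0.001, 2.648]
force: [-0.3, -4.1, 7.2]
width: 12.9
gripper_force: 61.9
```

```bash
python3 r.py
```

```text
pos [ 506.9 -125.9   64.6] rpy [-3.1413e+00  1.4000e-03  2.6479e+00] t 15.75 w 12.9
shift units [0.0062 0.006  0.0041] rows 0.028825242462851067
[-0.3 -4.1  7.2] [-1.119  0.052  0.124] 151.71169170975048
```

>>> step_arm([
  [[0, 0, 0.04, 0, 0, 0, 1], [0, 0, 0.03, 0, 0, 0, 1], [0, 0, 0, 0, 0, 0, 1]],
])

```text
clock: 16.05
eef_pos: [506.9, -125.9, 64.6]
tool_rot: [-3.141, 0.001, 2.593]
force: [0.5, -4.6, 8.3]
width: 13.3
gripper_force: 61.9
```

```bash
python3 r.py
```

```text
pos [ 506.9 -125.9   64.6] rpy [-3.1415e+00  1.5000e-03  2.5929e+00] t 16.05 w 13.3
shift units [0.0066 0.0057 0.0042] rows 0.029011342488340128
[ 0.5 -4.6  8.3] [-1.156 -0.027  0.131] 148.56368590526444
```

>>> step_arm([
  [[0, 0, 0.03, 0, 0, 0, 1], [0, 0, 0.02, 0, 0, 0, 1], [0, 0, 0, 0, 0, 0, 1]],
])

```text
clock: 16.35
eef_pos: [506.9, -126.0, 64.6]
tool_rot: [-3.141, 0.001, 2.554]
force: [-1.0, -5.0, 7.4]
width: 13.0
gripper_force: 61.9
```

```bash
python3 r.py
```

```text
pos [ 506.9 -126.    64.6] rpy [-3.1415e+00  1.5000e-03  2.5538e+00] t 16.35 w 13.0
shift units [0.0069 0.0056 0.004 ] rows 0.02936329610822116
[-1.  -5.   7.4] [-1.115  0.022  0.093] 146.32311985993587
```

>>> step_arm([
  [[0, 0, 0.03, 0, 0, 0, 1], [0, 0, 0.015, 0, 0, 0, 1], [0, 0, 0, 0, 0, 0, 1]],
])

```text
clock: 16.65
eef_pos: [506.9, -126.0, 64.6]
tool_rot: [-3.141, 0.002, 2.52]
force: [-0.6, -5.2, 7.6]
width: 13.1
gripper_force: 62.0
```

```bash
python3 r.py; python3 - <<'E'
from h import *
for n in("scene","top"):
    p=ctrl.get_image(n);save(p,n+"3.png")
    c=proj(p,(506,-125,16));u,v=int(c[0]),int(c[1]);cv2.imwrite("pics/%s3c.png"%n,cv2.resize(p["img"][v-30:v+30,u-35:u+35,::-1],None,fx=8,fy=8,interpolation=cv2.INTER_CUBIC))
E
```

```text
pos [ 506.9 -126.    64.6] rpy [-3.1413e+00  1.6000e-03  2.5200e+00] t 16.65 w 13.1
shift units [0.0071 0.0056 0.0041] rows 0.02987515776760965
[-0.6 -5.2  7.6] [-1.167  0.002  0.475] 144.38396296402175
```

View pics/scene3c.png

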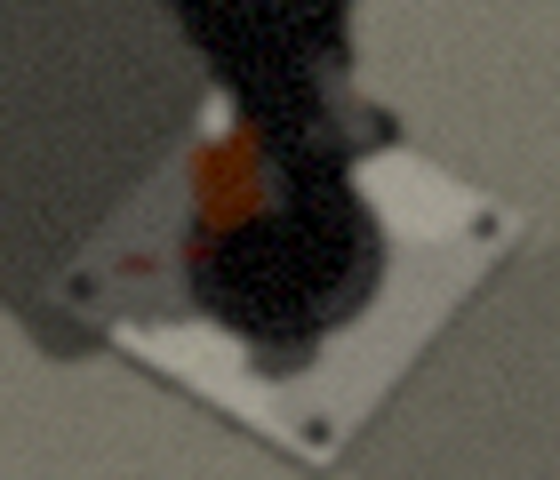

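The red marks have met and torque rose to 0.48 N m, so the latch is at its stop. I'll relax the twist, let go and retreat straight up.

>>> step_arm([
  [[0, 0, -0.03, 0, 0, -0.005, 1], [0, 0, 0, 0, 0, 0, 1], [0, 0, 0, 0, 0, 0, 0.4], [0, 0, 0, 0, 0, 0, 0.4], [0, 0, 0, 0, 0, 0, 0.4], [0, 0, 0, 0, 0, -0.05, 0.4], [0, 0, 0, 0, 0, -0.15, 0.4], [0, 0, 0, 0, 0, -0.25, 0.4], [0, 0, 0, 0, 0, -0.25, 0.4], [0, 0, 0, 0, 0, -0.15, 0.4], [0, 0, 0, 0, 0, 0, 0.4]],
])

```text
clock: 17.85
eef_pos: [508.7, -125.5, 196.0]
tool_rot: [3.138, 0.006, 2.543]
force: [-0.3, -0.2, -0.1]
width: 51.5
gripper_force: 0.0
```

>>> step_arm([
  [[0, 0, 0, -0.2, 0, 0, 0.4], [0, 0, 0, -0.2, 0, 0, 0.4], [0, 0, 0, -0.2, 0, 0, 0.4], [0, 0, 0, 0, 0, 0, 0.4], [0, 0, 0, 0, 0, 0, 0.4]],
])

```text
clock: 18.35
eef_pos: [579.9, -175.7, 191.1]
tool_rot: [-3.141, -0.003, 2.542]
force: [-1.6, -0.5, -0.3]
width: 51.4
gripper_force: 0.0
```

```bash
python3 r.py; python3 - <<'E'
from h import *
p=ctrl.get_image("wrist");c=fproj(p,(506,-125,50));print(c)
u,v=int(c[0]),max(int(c[1]),75);cv2.imwrite("pics/w4c.png",cv2.resize(p["img"][v-75:v+75,u-90:u+90,::-1],None,fx=4,fy=4,interpolation=cv2.INTER_CUBIC))
m=omask(p,c,90)
for z in(16,18,38): print(z,fit([(p,m)],box(60,14,z+41,z+77),(506,-125,2.5-np.pi),pr=fproj))
E
```

```text
pos [ 579.9 -175.7  191.1] rpy [-3.1410e+00 -2.8000e-03  2.5421e+00] t 18.35 w 51.4
shift units [0.5939 0.0052 0.8488] rows 3.1078096739350047
[-1.6 -0.5 -0.3] [ 0.045  0.006 -0.004] 145.64918478338805
[np.float64(278.9660135654449), np.float64(96.62317165439099)]
16 (array([ 506.767, -125.437,   -0.589]), np.float64(0.159))
18 (array([ 507.195, -125.726,   -0.588]), np.float64(0.17))
38 (array([ 510.321, -128.081,   -0.595]), np.float64(0.366))
```

View pics/w4c.png

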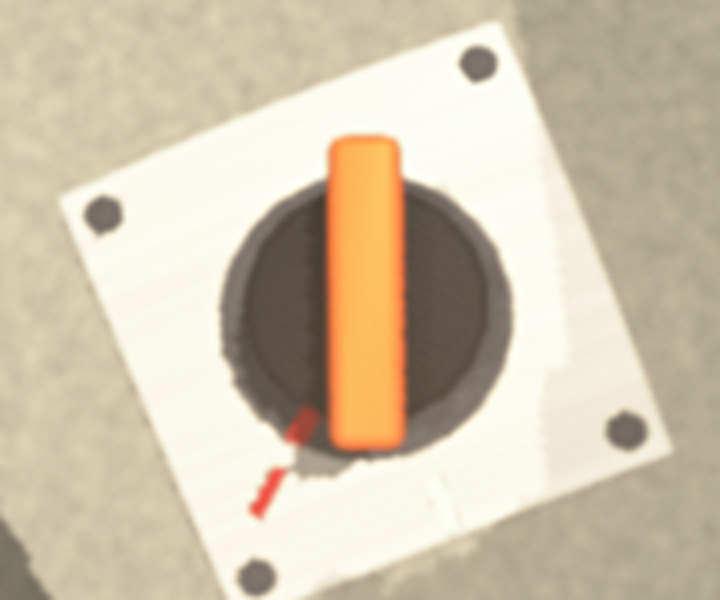

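The knob stands fully home (best fit has its underside at 16 mm), centred on the spindle. The dial's red mark at (303,425) lines up with the plate's mark at (268,490), and the gripper is clear.

```bash
python3 -c "
from cell import ctrl
print(ctrl.finish_job())"
```

```text
the job is handed in; nothing more can be done
None
```

The knob is back on the spindle and fully home, the latch is turned clockwise to its stop with the red marks aligned, and the gripper has let go; the job was handed in at about 18 s, with readings on the latch peaking at about 31 N push and, separately, 0.48 N m at the stop.

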